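# Slide a carrier board out over the ledge of its track stand and set the back stop

## Task

Get the carrier board in the track stand ready for an edge clip to be pushed onto its front end, working only with the tips or outside of closed fingers: push the front stop by its pin until it is swung right out of the way of the track, push the board along the track from behind until about a third of its length sticks out over the front ledge, then push the back stop by its pin across the track behind the board, right up to the ends of the guide rails, so that the board cannot slide back. Grip and lift nothing, keep the board flat and do not let it tip off the ledge, and leave the other things on the bench where they are.

Things in the scene. Friction and masses are not known exactly. Their poses are not given: they have to be found in the camera images.
- track_stand: aluminium bridge-shaped stand, fixed, 170 mm long (x), 116 mm wide (y); origin: centre of underside, z up. Its flat top (deck) is 36 mm up, from x = -85 to the front ledge at x = +85 mm. Two black rails, 7 mm high, x = +17 to +69 mm, inner faces y = +-25.6, outer faces +-33.6 mm, guide the board along +x (1 mm play a side). Both stops pivot on the +y side
- ledge (a point): middle of the front ledge's upper edge: stand x = +85 mm, y = 0, at deck level (36 mm up); axes as the stand's, +x points outward over the ledge
- carrier_board: grey carrier board in the stand, 92 mm long (its x, along the track), 49 mm wide, plate 5 mm thick, parts on it up to 12 mm high, 40 to 80 g; origin: centre of underside. Lies flat on the deck between the rails, its front end behind the front stop. Overhang past the ledge = its centre's stand x - 39 mm; a third is 31 mm, 25 to 38 mm is good; at 46 mm it tips off
- front_stop (a joint): steel bar 11 mm wide, its top 8 mm above the deck, pivoted at stand (x +75, y +40 mm). 0 = across the track against the rails' front ends (bar points to stand -y); grows anticlockwise from above as its free end swings outward over the ledge; 1.57 = points to stand +x, beside the track; travel ends at 1.9. Stays where left; about 1 N at the pin moves it. Starts at 0 to 0.25
- front_stop_pin (a point): middle of the upright thumb pin at the free end of the front stop, 76 mm from its pivot. Pin 10 mm in diameter (12 mm at its top), from 8 to 34 mm above the deck; this point is 22 mm above the deck
- back_stop (a joint): bar like the front stop, pivoted at stand (x +11, y +40 mm). 0 = parked beside the track (bar points to stand -x); grows anticlockwise from above as its free end swings in; 1.57 (end of travel) = across the track against the rails' rear ends (points to stand -y, front face at x = +16.5 mm). Stays where left; about 1 N at the pin. Starts at -0.45 (splayed outward) to 0.05
- back_stop_pin (a point): middle of the upright thumb pin at the free end of the back stop, 76 mm from its pivot; same pin as on the front stop, this point is 22 mm above the deck
- microscope: stereo microscope on its boom stand, furniture, origin on the bench near its column. Head and eyepieces reach from world (x 0.21, y -0.55) to (0.54, -0.39) m and up to z = 0.37 m, the column at (0.65, -0.55) to 0.65 m; keep the arm clear of it
- edge_clip: small red clip, 16 x 32 x 15 mm, lying on the bench before the ledge; origin centre of underside; leave alone
- package_a: gold metal package, 29 x 48 x 16 mm, on the bench on the stand's -y side; origin centre of underside; leave alone
- package_b: gold metal package, 29 x 48 x 16 mm, on the bench on the stand's +y side; origin centre of underside; leave alone
- spare_board: another carrier board, same as the one in the stand, lying on the bench itself; leave alone
- flux_bottle: small white bottle with a red spout, 25 mm in diameter, 100 mm high; origin centre of underside; leave alone
- pen: vacuum pen, 14 x 154 x 14 mm, lying on the bench; leave alone
- tweezers: black tweezers, 15 x 123 x 9 mm, lying on the bench; leave alone
Mind the look-alikes: they are no part of the job. Leave any blue or purple look-alike of the carrier_board alone.

How it is judged:
By the outcome, as a careful person would: the job done as asked, in the order asked, and still so for the second after the job is handed in, with the robot touching nothing.
It also fails if it takes over 67 s, if anything falls off the work surface, if the arm or the gripper's body presses on something with over 40 N, if the wrist force passes 120 N, or if a joint passes its speed limit or range.

## Robot

A 6-joint arm with a two-finger parallel gripper is mounted at the origin on a cart in front of the work surface, level with it; the furniture and walls round the work are solid. World frame = base frame: x ahead of the robot, y to its left, z up, the work surface at z = 0. Lengths are in mm, angles in rad, forces in N, time in s.
With the tool pointing down it reaches from about 350 to 800 mm from the base axis. Payload 7.3 kg.
Tool frame: the origin (TCP) lies at the very end of the fingers, on their centre line; the grasp point (between the pads) lies 19 mm behind it; z points along the fingers, y is the line along which they close (so a half turn about z gives the same grasp; the last joint's range is limited). The gripper opens to 85 mm and grips with 20 to 120 N. Pads are 22 mm wide; open, the fingers measure 114 mm over their backs; the gripper's body (76 mm by 85 mm) begins 54 mm behind the grasp point. The pads swing forward as they close: fully open they stand 13 mm farther back than shut.
Start: joints at [1.1, 0.342, 1.524, -0, 1.275, -0.146], TCP at [167.523, 497.575, 231.322] pointing down, gripper open.
Joint ranges: [-2.53, 2.53], [-0.77, 2.02], [0.04, 2.7], [-1, 4.14], [0.28, 2.66], [-3.11, 3.11]. Speed limits (rad/s): [2.57, 2.57, 3.14, 3.14, 3.14, 3.14].

## Interface

Orientations are given as [roll, pitch, yaw] about the fixed x, y, z axes, in that order (R = Rz(yaw) Ry(pitch) Rx(roll)).
In Python, from workcell import * gives the robot as it stands.
- The arm moves only by the tool send_rows, never from a script. Its arguments are lists of equal length, an entry for each row: "offset": the shift along the tool's x, y, z as a fraction of full scale, a list of three; "twist": the turn, a rotation vector about the tool's x, y, z as a fraction of full scale, a list of three. In form: {"offset": [[dx, dy, dz], ...], "twist": [[rx, ry, rz], ...]}. A call has 1 to 12 rows; each row shifts and turns the commanded pose from where the row before left it, along the tool's axes as they then stand; what a row does not reach is not made up. Full scale, the value 1, is 500 mm for a shift and 60 degrees for a turn. A row lasts 1/10 s, in which the tool goes at most 50 mm and 8.59 degrees, less where a joint would pass 70% of its speed; a pose out of reach is approached as far as the arm can. A call with a number of a shift or a turn outside -1 to 1 is refused whole. A call with a gripper value outside its range is refused whole. "fingers" is the opening, from 0 (shut) to 1 (fully open), set as the call begins (left out, the last holds). The fingers move at their own pace and stop on an object; the grip force is fixed at half the most. Time passes only in rows, so rows that do not move let the fingers close. It gives the time, the measured TCP pose, the force, the opening and the grip force at its end, in the units of the state.
- read_state(): the state, without advancing time (a new reading comes with each control period).
- read_camera(name): name is "scene" or "top"; returns (picture, depth): 420x560x3 uint8, red, green, blue; 420x560 float32, mm along the optical axis (not along the pixel's ray), 0 where there is no reading.
- camera_model(name): a dict with "mtx" (3x3 intrinsics, pixels), "extrinsics" (4x4, takes a point from camera to world coordinates). Camera axes: x right, y down, z forward; pixel columns grow to the right and rows downward; lengths in mm; the calibration is good to about 2 mm. A picture is of the moment at which its call begins. camera_model takes no time and is no camera call.
- job_done(): hands the job in; it is judged then, once.
The state is a dict: "t": time; "joints": joint angles; "qvel": joint speeds; "joint_efforts": joint torques, N m; "position": TCP position; "orientation": TCP orientation; "force": force on the tool from outside, world axes, zero at the start; "wrist_torque": the same for the moment, N m; "gripper_width": opening from 0.0 (shut) to 1.0 (fully open); "grip_force": force on a finger pad.
Only numpy, scipy, OpenCV 4.12 (cv2) and the standard library are available. Lean on these libraries where they do the work, as an engineer would, in place of code of your own. Each camera call takes 0.05 s, during which the arm holds its last target. There are 200 camera calls.

## Working session

There is one attempt and no reset: what is moved stays moved. The work goes in short steps, Python scripts to look and compute and a tool call to move; the robot and the scene stay as the last step left them, time stands still between calls to the robot, and variables do not carry over. Pictures are saved under pics/ and viewed, at most 10 in all, crops included, and the job is handed in when it is done.

Besides the shell and the picture viewer there is one more tool, called after "Request:" as a command line: name --argument value ..., lists and objects as JSON in quotes. send_rows: Moves the arm, as the interface text tells. Its arguments: {"type":"object","properties":{"offset":{"type":"array"},"twist":{"type":"array"},"fingers":{"type":"number"}},"required":["offset","twist"]}

```bash
mkdir -p pics; ls; python3 - <<'E'
from workcell import *
import cv2,numpy as np
print(read_state())
for n in("scene","top"):
    p,d=read_camera(n); cv2.imwrite(f"pics/{n}0.png",cv2.cvtColor(p,cv2.COLOR_RGB2BGR)); np.save(f"pics/{n}0.npy",d)
    m=camera_model(n); print(n,np.round(m["mtx"],1).tolist(),np.round(m["extrinsics"],3).tolist())
E
```

```text
pics
{'t': 0.0, 'joints': array([ 1.09997202e+00,  3.42723305e-01,  1.52504704e+00,  1.27779063e-05,
        1.27541210e+00, -1.46015549e-01]), 'qvel': array([ 0.00040693,  0.00068611,  0.00046194, -0.0005107 , -0.00067012,
       -0.00111818]), 'joint_efforts': array([-2.49500838e-03, -4.33676183e+01, -2.46001142e+01, -4.94597116e-04,
        8.04505718e-03,  3.87460986e-06]), 'position': array([167.33323268, 497.17779711, 230.61518912]), 'orientation': array([-3.14002155e+00, -2.43399153e-04,  2.81677998e+00]), 'force': array([-0.22325645, -0.265458  , -0.6566358 ]), 'wrist_torque': array([-0.02096017,  0.00254873,  0.00642411]), 'grip_force': 0.0, 'gripper_width': 1.0049313572248992}
scene [[436.7, 0.0, 279.5], [0.0, 436.7, 209.4], [0.0, 0.0, 1.0]] [[-0.901, -0.221, 0.373, 30.679], [-0.434, 0.461, -0.774, 994.281], [-0.001, -0.86, -0.511, 813.53], [0.0, 0.0, 0.0, 1.0]]
top [[396.3, 0.0, 275.5], [0.0, 396.3, 210.2], [0.0, 0.0, 1.0]] [[0.022, -0.991, 0.131, 382.098], [-1.0, -0.02, 0.011, -124.037], [-0.008, -0.131, -0.991, 1289.245], [0.0, 0.0, 0.0, 1.0]]
```

View pics/scene0.png

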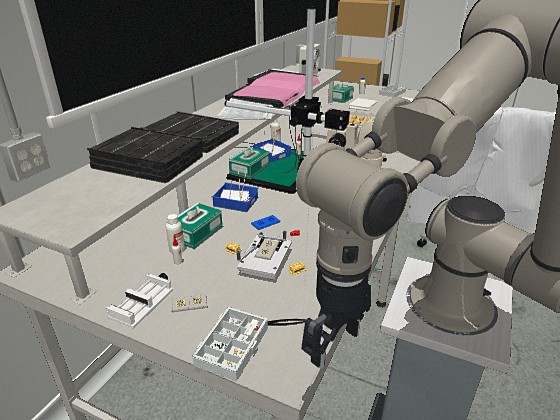

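View pics/top0.png

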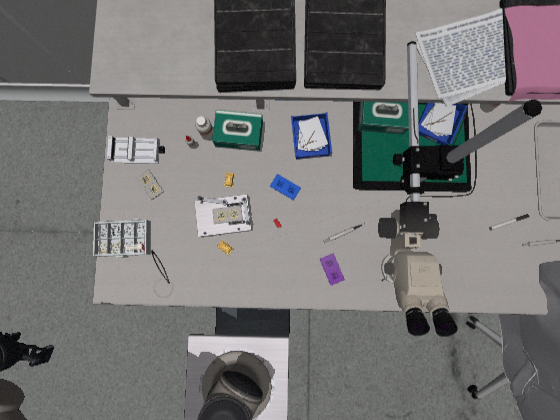

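The scene picture shows the stand at about (265,255), with the red clip at (295,233). The top picture shows the stand at (223,215) with its front end facing the clip at (277,222), which is towards world -y. Next I'll zoom in on the stand in both.

```bash
python3 - <<'E'
import cv2
a=cv2.imread("pics/top0.png")[180:265,185:295]; b=cv2.imread("pics/scene0.png")[220:290,220:320]
a=cv2.resize(a,None,fx=7,fy=7,interpolation=cv2.INTER_CUBIC);b=cv2.resize(b,None,fx=7.7,fy=7.7,interpolation=cv2.INTER_CUBIC)
cv2.imwrite("pics/ct.png",a);cv2.imwrite("pics/cs.png",b)
E
```

```text
(no output)
```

View pics/ct.png

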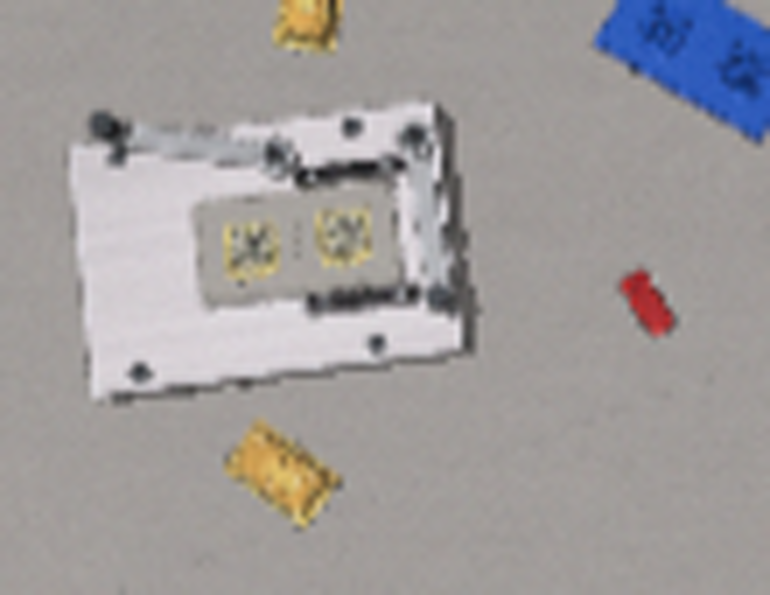

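View pics/cs.png

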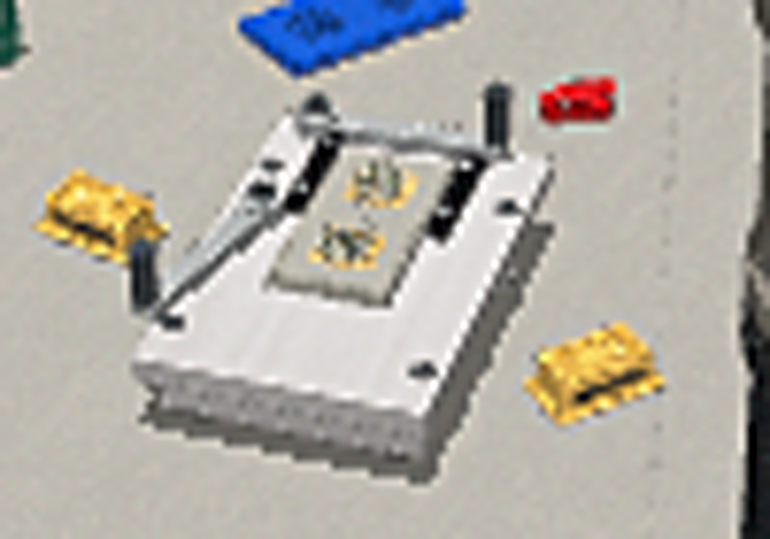

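The crops show the stand clearly. In the top crop the back stop pin is at (105,127), the front stop pin at (440,297), and the board runs from (195,200) to (400,305). In the scene crop the pin tops are at (143,245) and (497,90). Next I'll measure the stand, board and pins.

```bash
cat > h.py <<'E'
from workcell import *
import cv2,numpy as np
def ray(n,px):
    m=camera_model(n);E=m["extrinsics"];d=E[:3,:3]@np.linalg.solve(m["mtx"],[px[0],px[1],1.]);return E[:3,3],d/np.linalg.norm(d)
def onz(n,px,z):
    o,d=ray(n,px);return o+d*(z-o[2])/d[2]
def tri(a,b):   # top px, scene px
    o1,d1=ray("top",a);o2,d2=ray("scene",b);s=np.linalg.lstsq(np.c_[d1,-d2],o2-o1,rcond=None)[0]
    p,q=o1+s[0]*d1,o2+s[1]*d2;return (p+q)/2,np.linalg.norm(p-q)
def quad(n,mask,z):
    c=max(cv2.findContours(mask,cv2.RETR_EXTERNAL,cv2.CHAIN_APPROX_NONE)[0],key=cv2.contourArea)
    P=np.array([onz(n,p,z)[:2] for p in cv2.convexHull(c)[:,0].astype(float)],np.float32)
    return cv2.minAreaRect(P)
E
python3 - <<'E'
from h import *
for n,(r0,r1,c0,c1) in {"top":(185,245,185,260),"scene":(225,285,232,300)}.items():
    im=cv2.imread(f"pics/{n}0.png").astype(int);m=np.zeros(im.shape[:2],np.uint8)
    s=im[r0:r1,c0:c1];print(n,[s[...,k].max() for k in range(3)])
    m[r0:r1,c0:c1]=(s.min(2)>(200 if n=="top" else 205))*255
    if n=="top": m[:]=cv2.morphologyEx(m,cv2.MORPH_CLOSE,np.ones((3,3)))
    R=quad(n,m,36);print(n,R,cv2.boxPoints(R).round(1).tolist())
for nm,a,b in [("front",(185+440/7-.43,180+297/7-.43),(220+497/7.7-.43,220+92/7.7-.43)),("back",(185+103/7-.43,180+125/7-.43),(220+143/7.7-.43,220+247/7.7-.43))]:
    print(nm,tri(a,b),onz("top",a,70),onz("scene",b,70))
# deck corners by hand in both views
C={"bl":((72,145),(135,365)),"br":((95,397),(432,415)),"fr":((468,350),(550,157)),"fl":((435,103),None)}
for k,(a,b) in C.items():
    A=(185+a[0]/7-.43,180+a[1]/7-.43)
    print(k,onz("top",A,36).round(1), *( [] if b is None else [tri(A,(220+b[0]/7.7-.43,220+b[1]/7.7-.43))]))
E
```

```text
top [np.int64(221), np.int64(218), np.int64(220)]
top ((522.8546142578125, 58.593406677246094), (97.6561279296875, 167.2823028564453), 8.345256805419922) [[462.3999938964844, 134.3000030517578], [486.70001220703125, -31.200000762939453], [583.2999877929688, -17.100000381469727], [559.0, 148.39999389648438]]
scene [np.int64(255), np.int64(255), np.int64(255)]
scene ((527.7384033203125, 62.73892593383789), (112.8245620727539, 167.53091430664062), 8.286194801330566) [[459.79998779296875, 137.5], [484.0, -28.299999237060547], [595.5999755859375, -12.0], [571.5, 153.8000030517578]]
front (array([505.02970005, -23.73548086,  66.1971167 ]), np.float64(1.2037751640884342)) [504.08176158 -24.26040906  70.        ] [503.21940882 -18.44749566  70.        ]
back (array([579.06325359, 129.33545473,  67.1840618 ]), np.float64(1.327522073012351)) [577.99067951 128.47057676  70.        ] [577.69670512 132.6783472   70.        ]
bl [573.9 149.3  36. ] (array([574.12946999, 150.49164212,  28.68922912]), np.float64(1.8903005245484654))
br [458.8 133.3  36. ] (array([458.35634479, 133.64669487,  33.13753703]), np.float64(1.3040948202716414))
fr [483.6 -34.9  36. ] (array([485.15132513, -34.26711637,  33.83961405]), np.float64(2.843207777652319))
fl [596.7 -16.4  36. ]
```

```bash
cat >> h.py <<'E'
from scipy.spatial.transform import Rotation as Ro
S=np.array([528.2,58.8]);Y=-1.427
def W(sx,sy): c,s=np.cos(Y),np.sin(Y);return S+[c*sx-s*sy,s*sx+c*sy]
def St(p): c,s=np.cos(Y),np.sin(Y);d=np.array(p)[:2]-S;return np.array([c*d[0]+s*d[1],-s*d[0]+c*d[1]])
def go(sx,sy,z,yaw):
    """total offset (fraction, current tool axes) then total twist (fraction) to reach stand pose"""
    s=read_state();R=Ro.from_euler("xyz",s["orientation"]);T=Ro.from_euler("xyz",[np.pi,0,yaw])
    d=R.inv().apply(np.r_[W(sx,sy),z]-s["position"])/500
    print("offset",d.round(4),"twist",((R.inv()*T).as_rotvec()/np.radians(60)).round(4))
def arc(px,py,deg):
    """one row (turn deg about world z, pivot stand px,py) from the present pose"""
    s=read_state();R=Ro.from_euler("xyz",s["orientation"]);c=R.inv().apply(np.r_[W(px,py),s["position"][2]]-s["position"]);c[2]=0
    Q=Ro.from_rotvec([0,0,-np.radians(deg)]);print("row offset",((c-Q.apply(c))/500).round(5),"twist z",round(-deg/60,4))
def show():
    s=read_state();print(round(s["t"],2),"stand",St(s["position"]).round(1),"z",s["position"][2].round(1),"rpy",s["orientation"].round(3),"F",s["force"].round(1),"w",round(s["gripper_width"],2))
E
python3 - <<'E'
from h import *
show();go(52,-37,140,np.pi+Y)
u=lambda a:(185+a[0]/7-.43,180+a[1]/7-.43)
T0=S-[0,1.]
for nm,a,z in[("rear edge mid",(201,255),41),("front edge mid",(398,243),41),("railend+y",(400,160),43),("railend-y",(417,293),43),("rear-y",(310,303),43),("pinF",(440,297),70),("pinB",(103,125),70)]:
    print(nm,(St(onz("top",u(a),z)[:2]+[0,1])).round(1))
E
```

```text
0.1 stand [-485.6 -294.3] z 230.7 rpy [-3.14  -0.     2.817] F [0.3 0.1 0.5] w 1.0
offset [-0.9448 -0.7267  0.1822] twist [-1.2000e-03  5.0000e-04  1.0525e+00]
rear edge mid [-29.7  -0.1]
front edge mid [59.7 -5.6]
railend+y [64.9 31.8]
railend-y [ 65.8 -29.6]
rear-y [ 17.3 -28.1]
pinF [ 77.8 -35.6]
pinB [-62.8  59.4]
```

Request:
send_rows --offset '[[-0.047,-0.036,0],[-0.047,-0.036,0],[-0.047,-0.036,0],[-0.047,-0.036,0],[-0.047,-0.036,0],[-0.047,-0.036,0],[-0.047,-0.036,0],[-0.047,-0.036,0],[-0.047,-0.036,0],[-0.047,-0.036,0],[-0.047,-0.036,0],[-0.047,-0.036,0]]' --twist '[[0,0,0],[0,0,0],[0,0,0],[0,0,0],[0,0,0],[0,0,0],[0,0,0],[0,0,0],[0,0,0],[0,0,0],[0,0,0],[0,0,0]]' --fingers 0

```text
t: 1.3
position: [366.2, 201.7, 231.1]
orientation: [-3.141, -0.0, 2.817]
force: [0.4, 0.4, -0.4]
gripper_width: 0.003
grip_force: 0.0
```

Request:
send_rows --offset '[[-0.047,-0.036,0],[-0.047,-0.036,0],[-0.047,-0.036,0],[-0.047,-0.036,0],[-0.047,-0.036,0],[-0.047,-0.036,0],[-0.047,-0.036,0],[-0.047,-0.036,0]]' --twist '[[0,0,0],[0,0,0],[0,0,0],[0,0,0],[0,0,0],[0,0,0],[0,0,0],[0,0,0]]'

```text
t: 2.1
position: [498.4, 5.3, 230.9]
orientation: [-3.142, -0.001, 2.817]
force: [0.1, 0.7, -0.5]
gripper_width: -0.001
grip_force: 0.0
```

Request:
send_rows --offset '[[0,0,0],[0,0,0],[0,0,0],[0,0,0],[0,0,0],[0,0,0],[0,0,0],[0,0,0],[0,0,0],[0,0,0]]' --twist '[[0,0,0.117],[0,0,0.117],[0,0,0.117],[0,0,0.117],[0,0,0.117],[0,0,0.117],[0,0,0.117],[0,0,0.117],[0,0,0.117],[0,0,0]]'

```text
t: 3.1
position: [497.9, 6.4, 230.9]
orientation: [-3.141, -0.0, 1.713]
force: [-0.4, -0.2, 0.5]
gripper_width: 0.003
grip_force: 0.0
```

```bash
python3 - <<'E'
from h import *
show();go(52,-37,90,np.pi+Y)
E
```

```text
3.1 stand [ 47.5 -37.5] z 230.9 rpy [-3.141 -0.     1.713] F [-0.4 -0.2  0.5] w 0.0
offset [-0.0091  0.0013  0.2819] twist [-0.0007 -0.0003 -0.0015]
```

Lowering to z = 90, above the pin tops, then taking a look.

Request:
send_rows --offset '[[-0.0011,0,0.035],[-0.0011,0,0.035],[-0.0011,0,0.035],[-0.0011,0,0.035],[-0.0011,0,0.035],[-0.0011,0,0.035],[-0.0011,0,0.035],[-0.0011,0,0.035],[0,0,0]]' --twist '[[0,0,0],[0,0,0],[0,0,0],[0,0,0],[0,0,0],[0,0,0],[0,0,0],[0,0,0],[0,0,0]]'

```text
t: 4.0
position: [497.1, 2.2, 89.2]
orientation: [-3.137, -0.001, 1.717]
force: [0.2, 0.7, 0.7]
gripper_width: 0.001
grip_force: 0.0
```

```bash
python3 - <<'E'
from h import *
show()
o=[]
for n,(r0,r1,c0,c1) in {"top":(170,245,185,285),"scene":(215,290,220,320)}.items():
    p,d=read_camera(n);p=p[...,::-1]; cv2.imwrite(f"pics/{n}1.png",p)
    o.append(cv2.resize(p[r0:r1,c0:c1],None,fx=4*1,fy=4,interpolation=cv2.INTER_CUBIC))
cv2.imwrite("pics/c1.png",np.hstack(o))
m=camera_model("scene");E=np.linalg.inv(m["extrinsics"])
s=read_state();q=m["mtx"]@(E@np.r_[s["position"],1])[:3];print("tip pred scene",q[:2]/q[2],"crop",400+4*(q[0]/q[2]-220),4*(q[1]/q[2]-215))
E
```

```text
4.0 stand [ 51.5 -38.9] z 89.2 rpy [-3.137e+00 -1.000e-03  1.717e+00] F [0.2 0.7 0.7] w 0.0
tip pred scene [282.60506188 229.36384083] crop 650.4202475059681 57.45536333898906
```

View pics/c1.png

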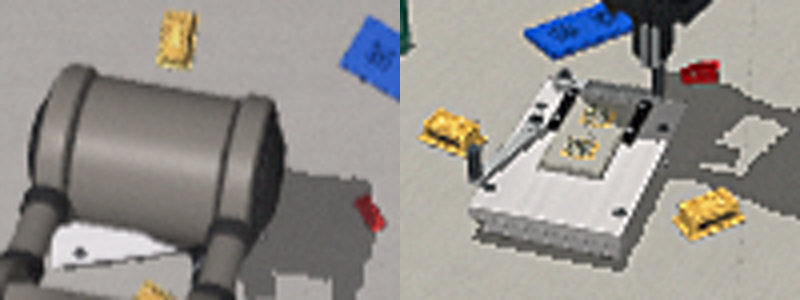

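The right half shows the closed fingers just short of the front pin, which is at about (658,67). That fits the prediction of (650,57). I'll lower to pin height and creep forward until contact.

Request:
send_rows --offset '[[0,-0.002,0.025],[0,-0.002,0.025],[0,0,0.025],[0,0,0],[-0.004,0,0],[-0.004,0,0],[-0.004,0,0]]' --twist '[[0,0,0],[0,0,0],[0,0,0],[0,0,0],[0,0,0],[0,0,0],[0,0,0]]'

```text
t: 4.8
position: [498.2, -4.4, 54.6]
orientation: [3.14, 0.0, 1.714]
force: [0.3, -0.2, 0.2]
gripper_width: -0.002
grip_force: 0.0
```

```bash
python3 - <<'E'
from h import *
show();arc(75,40,4);arc(75,40,6)
E
```

```text
4.8 stand [ 58.3 -38.7] z 54.6 rpy [3.14  0.    1.714] F [ 0.3 -0.2  0.2] w -0.0
row offset [-0.01107 -0.00195  0.     ] twist z -0.0667
row offset [-0.01665 -0.00263  0.     ] twist z -0.1
```

Request:
send_rows --offset '[[0,0.005,0.004],[0,0,0],[-0.0107,-0.0019,0],[-0.0107,-0.0019,0],[-0.0107,-0.0019,0],[-0.0107,-0.0019,0],[-0.0107,-0.0019,0],[-0.0107,-0.0019,0]]' --twist '[[0,0,0],[0,0,0],[0,0,-0.0667],[0,0,-0.0667],[0,0,-0.0667],[0,0,-0.0667],[0,0,-0.0667],[0,0,-0.0667]]'

```text
t: 5.6
position: [504.6, -35.8, 51.8]
orientation: [-3.141, -0.001, 2.136]
force: [0.1, 1.9, -1.8]
gripper_width: 0.002
grip_force: 0.4
```

```bash
python3 - <<'E'
from h import *
show();arc(75,40,4)
p,d=read_camera("scene");cv2.imwrite("pics/s2.png",cv2.resize(p[215:290,220:320,::-1],None,fx=5,fy=5,interpolation=cv2.INTER_CUBIC))
E
```

```text
5.6 stand [ 90.3 -37. ] z 51.8 rpy [-3.141e+00 -1.000e-03  2.136e+00] F [ 0.1  1.9 -1.8] w 0.0
row offset [-0.01075 -0.00208  0.     ] twist z -0.0667
```

View pics/s2.png

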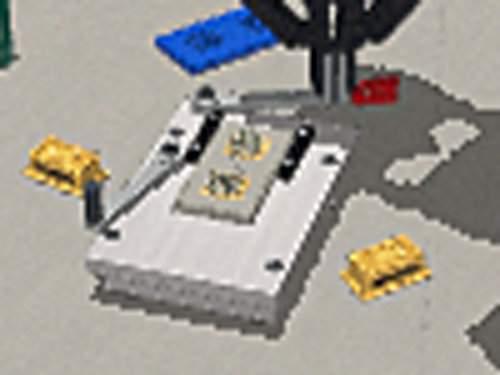

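The bar is swinging outward with the fingers, its free end near (330,95), at about 2 N. I'll continue the arc.

Request:
send_rows --offset '[[-0.0107,-0.002,0],[-0.0107,-0.002,0],[-0.0107,-0.002,0],[-0.0107,-0.002,0],[-0.0107,-0.002,0],[-0.0107,-0.002,0],[-0.0107,-0.002,0],[-0.0107,-0.002,0],[-0.0107,-0.002,0],[-0.0107,-0.002,0]]' --twist '[[0,0,-0.0667],[0,0,-0.0667],[0,0,-0.0667],[0,0,-0.0667],[0,0,-0.0667],[0,0,-0.0667],[0,0,-0.0667],[0,0,-0.0667],[0,0,-0.0667],[0,0,-0.0667]]'

```text
t: 6.65
position: [538.4, -76.9, 51.6]
orientation: [-3.141, -0.001, 2.833]
force: [-0.4, 0.1, 0.8]
gripper_width: 0.002
grip_force: 0.5
```

```bash
python3 - <<'E'
from h import *
show();arc(75,40,4)
E
```

```text
6.65 stand [135.7  -9.4] z 51.6 rpy [-3.141e+00 -1.000e-03  2.833e+00] F [-0.4  0.1  0.8] w 0.0
row offset [-0.01072 -0.00212  0.     ] twist z -0.0667
```

Request:
send_rows --offset '[[-0.0107,-0.0021,0],[-0.0107,-0.0021,0],[-0.0107,-0.0021,0],[-0.0107,-0.0021,0],[-0.0107,-0.0021,0],[-0.0107,-0.0021,0],[-0.0107,-0.0021,0],[-0.0107,-0.0021,0],[-0.0107,-0.0021,0],[-0.0107,-0.0021,0],[0,0,0]]' --twist '[[0,0,-0.0667],[0,0,-0.0667],[0,0,-0.0667],[0,0,-0.0667],[0,0,-0.0667],[0,0,-0.0667],[0,0,-0.0667],[0,0,-0.0667],[0,0,-0.0667],[0,0,-0.0667],[0,0,0]]'

```text
t: 7.75
position: [591.5, -86.8, 51.6]
orientation: [3.142, 0.0, -2.753]
force: [0.5, 0.0, 0.3]
gripper_width: 0.002
grip_force: 0.0
```

```bash
python3 - <<'E'
from h import *
show()
p,d=read_camera("scene");cv2.imwrite("pics/s3f.png",p[...,::-1]);cv2.imwrite("pics/s3.png",cv2.resize(p[205:290,220:320,::-1],None,fx=6,fy=6,interpolation=cv2.INTER_CUBIC))
E
```

```text
7.75 stand [153.2  41.8] z 51.6 rpy [ 3.142  0.    -2.753] F [0.5 0.  0.3] w 0.0
```

View pics/s3.png

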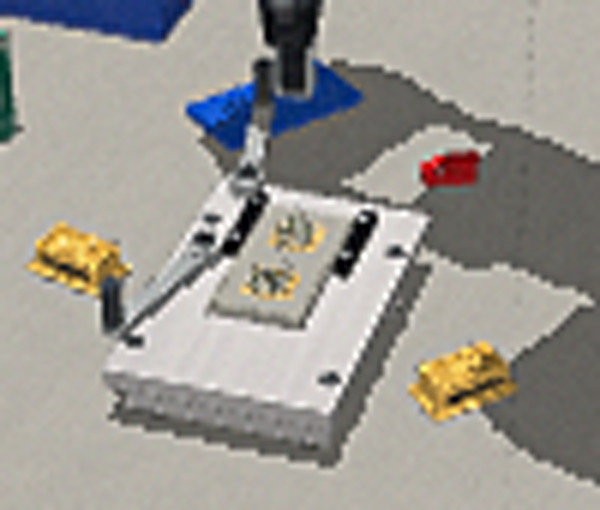

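The front stop now points forward beside the track, with its pin at about (262,75). Next I'll back off, lift and move behind the board.

Request:
send_rows --offset '[[0.02,0,0],[0.02,0,-0.02],[0,0,-0.05],[0,0,-0.05],[0,0,0]]' --twist '[[0,0,0],[0,0,0],[0,0,0],[0,0,0],[0,0,0]]'

```text
t: 8.3
position: [573.8, -95.6, 116.1]
orientation: [-3.137, 0.005, -2.754]
force: [-0.2, 0.6, -0.2]
gripper_width: 0.0
grip_force: 0.0
```

Request:
send_rows --offset '[[0,0,0],[0,0,0],[0,0,0],[0,0,0],[0,0,0],[0,0,0],[0,0,0],[0,0,0],[0,0,0],[0,0,0],[0,0,0],[0,0,0]]' --twist '[[0,0,0.1446],[0,0,0.1446],[0,0,0.1446],[0,0,0.1446],[0,0,0.1446],[0,0,0.1446],[0,0,0.1446],[0,0,0.1446],[0,0,0.1446],[0,0,0.1446],[0,0,0.1446],[0,0,0.1446]]'

```text
t: 9.5
position: [571.6, -94.7, 111.7]
orientation: [-3.141, -0.0, 1.723]
force: [-0.9, -0.1, 0.3]
gripper_width: -0.003
grip_force: 0.0
```

```bash
python3 - <<'E'
from h import *
show();go(-54,0,100,np.pi+Y)
E
```

```text
9.5 stand [158.2  21. ] z 111.7 rpy [-3.141 -0.     1.723] F [-0.9 -0.1  0.3] w -0.0
offset [ 0.4246 -0.0384  0.0235] twist [-0.0007 -0.0004  0.0079]
```

Request:
send_rows --offset '[[0.0425,-0.0038,0],[0.0425,-0.0038,0],[0.0425,-0.0038,0],[0.0425,-0.0038,0],[0.0425,-0.0038,0],[0.0425,-0.0038,0],[0.0425,-0.0038,0],[0.0425,-0.0038,0],[0.0425,-0.0038,0],[0.0425,-0.0038,0],[0,0,0],[0,0,0]]' --twist '[[0,0,0.008],[0,0,0],[0,0,0],[0,0,0],[0,0,0],[0,0,0],[0,0,0],[0,0,0],[0,0,0],[0,0,0],[0,0,0],[0,0,0]]'

```text
t: 10.7
position: [521.2, 112.3, 111.8]
orientation: [-3.141, 0.0, 1.722]
force: [0.1, -1.0, 0.0]
gripper_width: 0.001
grip_force: 0.0
```

```bash
python3 - <<'E'
from h import *
show();go(-54,0,42,np.pi+Y)
E
```

```text
10.7 stand [-54.    0.8] z 111.8 rpy [-3.141  0.     1.722] F [ 0.1 -1.   0. ] w 0.0
offset [ 1.000e-04 -1.500e-03  1.396e-01] twist [-0.0002  0.0002  0.0073]
```

Request:
send_rows --offset '[[0,-0.0015,0.03],[0,0,0.03],[0,0,0.03],[0,0,0.03],[0,0,0.018],[0,0,0.004],[0,0,0.004],[0,0,0]]' --twist '[[0,0,0.007],[0,0,0],[0,0,0],[0,0,0],[0,0,0],[0,0,0],[0,0,0],[0,0,0]]'

```text
t: 11.5
position: [521.3, 112.3, 39.1]
orientation: [3.141, -0.0, 1.714]
force: [0.2, 0.1, 1.4]
gripper_width: -0.003
grip_force: 0.0
```

```bash
python3 - <<'E'
from h import *
for i in range(3): show();read_camera("scene")
E
```

```text
11.5 stand [-53.9   0.8] z 39.1 rpy [ 3.141 -0.     1.714] F [0.2 0.1 1.4] w -0.0
11.55 stand [-54.    0.9] z 39.3 rpy [3.141 0.    1.714] F [ 0.7 -1.  -0.6] w -0.0
11.6 stand [-54.1   1. ] z 39.4 rpy [3.14  0.    1.714] F [-0.5  0.4 -0.5] w 0.0
```

Request:
send_rows --offset '[[0,-0.001,0.0022],[-0.01,0,0],[-0.01,0,0],[-0.01,0,0],[-0.008,0,0],[-0.008,0,0],[-0.008,0,0],[-0.008,0,0],[0,0,0]]' --twist '[[0,0,0],[0,0,0],[0,0,0],[0,0,0],[0,0,0],[0,0,0],[0,0,0],[0,0,0],[0,0,0]]'

```text
t: 12.55
position: [525.0, 81.2, 37.7]
orientation: [3.141, 0.0, 1.714]
force: [0.0, 0.0, -0.4]
gripper_width: 0.005
grip_force: 0.0
```

```bash
python3 - <<'E'
from h import *
show()
p,d=read_camera("scene");cv2.imwrite("pics/s4f.png",p[...,::-1]);cv2.imwrite("pics/s4.png",cv2.resize(p[205:290,220:320,::-1],None,fx=7,fy=7,interpolation=cv2.INTER_CUBIC))
E
```

```text
12.55 stand [-22.6   0.1] z 37.7 rpy [3.141 0.    1.714] F [ 0.   0.  -0.4] w 0.01
```

View pics/s4.png

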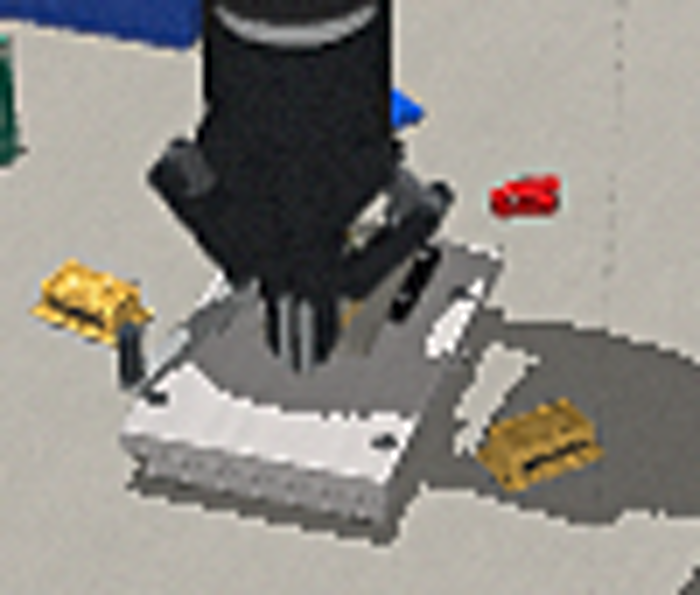

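The fingers, at about (300,340), are against the board's rear end. I'll carry on to just short of the goal and then measure.

Request:
send_rows --offset '[[-0.008,0,-0.001],[-0.008,0,0],[-0.008,0,0],[-0.008,0,0],[-0.008,0,0],[-0.008,0,0],[-0.006,0,0],[-0.004,0,0],[0,0,0]]' --twist '[[0,0,0],[0,0,0],[0,0,0],[0,0,0],[0,0,0],[0,0,0],[0,0,0],[0,0,0],[0,0,0]]'

```text
t: 13.5
position: [529.1, 52.8, 38.2]
orientation: [3.141, -0.0, 1.714]
force: [0.1, -0.2, -0.6]
gripper_width: -0.001
grip_force: 0.0
```

```bash
python3 - <<'E'
from h import *
show()
o=[]
for n,(r0,r1,c0,c1) in {"top":(170,255,185,285),"scene":(205,290,220,320)}.items():
    p,d=read_camera(n);p=p[...,::-1]; cv2.imwrite(f"pics/{n}5.png",p)
    o.append(cv2.resize(p[r0:r1,c0:c1],None,fx=4,fy=4,interpolation=cv2.INTER_CUBIC))
cv2.imwrite("pics/c5.png",np.hstack(o))
E
```

```text
13.5 stand [6.1 0.1] z 38.2 rpy [ 3.141 -0.     1.714] F [ 0.1 -0.2 -0.6] w -0.0
```

View pics/c5.png

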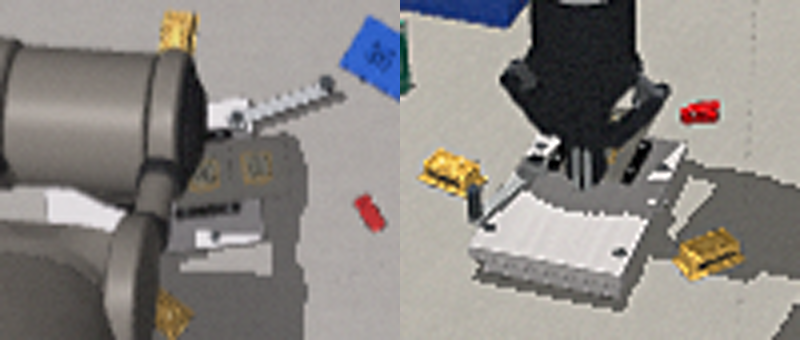

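The left half shows the board running out over the ledge (ledge at about x=268 in the crop), but in shadow. I'll push a little further, then clear the arm away and measure board against stand within one image.

Request:
send_rows --offset '[[-0.004,0,0],[-0.004,0,0],[-0.003,0,0],[0,0,0],[0.02,0,0],[0.02,0,0],[0.02,0,-0.04],[0,0,-0.08],[0,0,-0.08]]' --twist '[[0,0,0],[0,0,0],[0,0,0],[0,0,0],[0,0,0],[0,0,0],[0,0,0],[0,0,0],[0,0,0]]'

```text
t: 14.5
position: [524.6, 78.6, 138.8]
orientation: [-3.139, -0.0, 1.716]
force: [0.5, -0.2, 0.4]
gripper_width: 0.003
grip_force: 0.0
```

Request:
send_rows --offset '[[0.06,0,0],[0.06,0,0],[0.06,0,0],[0.06,0,0],[0.06,0,0],[0.06,0,0],[0,0,0]]' --twist '[[0,0,0.1],[0,0,0.1],[0,0,0.1],[0,0,0.1],[0,0,0.1],[0,0,0.1],[0,0,0]]'

```text
t: 15.2
position: [546.5, 257.3, 138.0]
orientation: [3.141, -0.002, 1.088]
force: [1.0, 0.2, -1.6]
gripper_width: 0.0
grip_force: 0.0
```

```bash
python3 - <<'E'
from h import *
show()
for n in("top","scene"):
    p,d=read_camera(n);cv2.imwrite(f"pics/{n}6.png",p[...,::-1])
# profiles along the track centre line through top image at board-top height and at sy=+-12
m=camera_model("top");E=np.linalg.inv(m["extrinsics"])
def px(P): q=m["mtx"]@(E@np.r_[P,1])[:3];return q[:2]/q[2]
im=cv2.imread("pics/top6.png");xs=np.arange(-90,140,2.)
for sy in(-18,0,18,-45):
    q=np.array([px(np.r_[W(x,sy),36 if sy==-45 else 41]) for x in xs],np.float32)
    v=cv2.remap(im,q[None,:,0],q[None,:,1],cv2.INTER_LINEAR)[0].astype(int)
    print(sy,[(int(x),int(b[1]),int(b[2]-b[0])) for x,b in zip(xs,v)])
E
```

```text
15.2 stand [-193.8   46.5] z 138.0 rpy [ 3.141e+00 -2.000e-03  1.088e+00] F [ 1.   0.2 -1.6] w 0.0
-18 [(-90, 170, 7), (-88, 170, 7), (-86, 166, 7), (-84, 154, 3), (-82, 139, 0), (-80, 121, 1), (-78, 115, 1), (-76, 116, 1), (-74, 115, 1), (-72, 115, 0), (-70, 115, 0), (-68, 117, 1), (-66, 131, 2), (-64, 185, 2), (-62, 211, 2), (-60, 221, 1), (-58, 220, 0), (-56, 220, 1), (-54, 220, 1), (-52, 221, 1), (-50, 221, 1), (-48, 221, 0), (-46, 221, 0), (-44, 222, 0), (-42, 221, 1), (-40, 221, 1), (-38, 221, 1), (-36, 222, 2), (-34, 222, 2), (-32, 221, 1), (-30, 221, 1), (-28, 222, 0), (-26, 223, 0), (-24, 223, 0), (-22, 222, 0), (-20, 222, 0), (-18, 223, 0), (-16, 223, 1), (-14, 223, 0), (-12, 224, 1), (-10, 223, 1), (-8, 223, 2), (-6, 223, 2), (-4, 223, 1), (-2, 223, 0), (0, 224, 0), (2, 224, 0), (4, 224, 1), (6, 224, 1), (8, 224, 2), (10, 223, 1), (12, 224, 1), (14, 225, 0), (16, 223, 0), (18, 224, 0), (20, 221, 1), (22, 199, 4), (24, 185, 7), (26, 178, 9), (28, 176, 10), (30, 175, 12), (32, 176, 11), (34, 176, 10), (36, 176, 9), (38, 177, 10), (40, 175, 10), (42, 173, 9), (44, 173, 11), (
[... 5072 characters left out ...]
-1), (44, 182, -2), (46, 179, -2), (48, 188, -2), (50, 212, 0), (52, 225, 1), (54, 224, 2), (56, 224, 1), (58, 224, 0), (60, 224, 1), (62, 224, 0), (64, 224, 1), (66, 223, 0), (68, 223, 0), (70, 224, 1), (72, 225, 0), (74, 225, 0), (76, 224, 1), (78, 223, 1), (80, 223, 2), (82, 217, -1), (84, 183, 0), (86, 111, 3), (88, 101, 3), (90, 112, 3), (92, 153, 6), (94, 168, 8), (96, 167, 8), (98, 170, 9), (100, 171, 9), (102, 169, 9), (104, 169, 8), (106, 170, 8), (108, 170, 7), (110, 168, 6), (112, 166, 8), (114, 167, 8), (116, 169, 8), (118, 169, 7), (120, 170, 7), (122, 170, 7), (124, 169, 8), (126, 169, 8), (128, 168, 7), (130, 167, 8), (132, 167, 8), (134, 167, 8), (136, 166, 8), (138, 166, 7)]
```

The top profiles put the ledge at 84.6, the board's rear edge at 22.4 and its front edge at about 113.5 along the track. That is an overhang of about 29 mm, which is good. Next is the back stop.

```bash
python3 - <<'E'
from h import *
show();go(-56.4,83.6,138,-0.115)
E
```

```text
15.3 stand [-190.8   45.2] z 137.7 rpy [-3.141e+00  1.000e-03  1.090e+00] F [ 0.6 -0.2 -0.9] w -0.0
offset [-0.1731  0.2196 -0.0005] twist [-1.0000e-04  1.1000e-03  1.1503e+00]
```

Request:
send_rows --offset '[[-0.029,0.0366,0],[-0.029,0.0366,0],[-0.029,0.0366,0],[-0.029,0.0366,0],[-0.029,0.0366,0],[-0.029,0.0366,0]]' --twist '[[0,0,0],[0,0,0],[0,0,0],[0,0,0],[0,0,0],[0,0,0]]'

```text
t: 15.9
position: [602.6, 123.2, 138.3]
orientation: [-3.141, 0.001, 1.086]
force: [0.1, -0.1, -0.1]
gripper_width: 0.001
grip_force: 0.0
```

Request:
send_rows --offset '[[0,0,0],[0,0,0],[0,0,0],[0,0,0],[0,0,0],[0,0,0],[0,0,0],[0,0,0],[0,0,0],[0,0,0],[0,0,0]]' --twist '[[0,0,0.115],[0,0,0.115],[0,0,0.115],[0,0,0.115],[0,0,0.115],[0,0,0.115],[0,0,0.115],[0,0,0.115],[0,0,0.115],[0,0,0.115],[0,0,0]]'

```text
t: 17.0
position: [602.4, 124.3, 138.2]
orientation: [3.141, 0.001, -0.119]
force: [-0.2, 0.7, -0.7]
gripper_width: 0.001
grip_force: 0.0
```

```bash
python3 - <<'E'
from h import *
show();go(-56.4,83.6,52,-0.115)
E
```

```text
17.0 stand [-54.2  82.8] z 138.2 rpy [ 3.141e+00  1.000e-03 -1.190e-01] F [-0.2  0.7 -0.7] w 0.0
offset [ 0.0005 -0.0048  0.1725] twist [ 0.0002  0.0006 -0.0039]
```

Request:
send_rows --offset '[[0.001,-0.0048,0],[0,0,0.035],[0,0,0.035],[0,0,0.035],[0,0,0.035],[0,0,0.0325],[0,0,0],[0,0,0]]' --twist '[[0,0,-0.004],[0,0,0],[0,0,0],[0,0,0],[0,0,0],[0,0,0],[0,0,0],[0,0,0]]'

```text
t: 17.8
position: [603.8, 127.4, 52.2]
orientation: [-3.142, 0.0, -0.112]
force: [-0.1, 0.1, -0.3]
gripper_width: 0.002
grip_force: 0.0
```

```bash
python3 - <<'E'
from h import *
show();arc(11,40,4)
E
```

```text
17.8 stand [-57.   84.7] z 52.2 rpy [-3.142  0.    -0.112] F [-0.1  0.1 -0.3] w 0.0
row offset [-0.01088 -0.00325  0.     ] twist z -0.0667
```

Request:
send_rows --offset '[[-0.005,0,0],[-0.005,0,0],[-0.005,0,0],[0,0,0]]' --twist '[[0,0,0],[0,0,0],[0,0,0],[0,0,0]]'

```text
t: 18.2
position: [596.3, 128.4, 52.5]
orientation: [-3.141, -0.001, -0.114]
force: [-0.1, 0.7, 1.1]
gripper_width: 0.003
grip_force: 0.0
```

```bash
python3 - <<'E'
from h import *
show();arc(11,40,4)
E
```

```text
18.2 stand [-59.1  77.3] z 52.5 rpy [-3.141e+00 -1.000e-03 -1.140e-01] F [-0.1  0.7  1.1] w 0.0
row offset [-0.01087 -0.00217  0.     ] twist z -0.0667
```

Request:
send_rows --offset '[[-0.0108,-0.0021,0],[-0.0108,-0.0021,0],[-0.0108,-0.0021,0],[-0.0108,-0.0021,0],[-0.0108,-0.0021,0],[-0.0108,-0.0021,0],[-0.0108,-0.0021,0],[-0.0108,-0.0021,0],[-0.0108,-0.0021,0],[-0.0108,-0.0021,0]]' --twist '[[0,0,-0.0667],[0,0,-0.0667],[0,0,-0.0667],[0,0,-0.0667],[0,0,-0.0667],[0,0,-0.0667],[0,0,-0.0667],[0,0,-0.0667],[0,0,-0.0667],[0,0,-0.0667]]'

```text
t: 19.2
position: [542.8, 127.8, 52.3]
orientation: [3.141, -0.001, 0.588]
force: [0.9, 0.3, -0.5]
gripper_width: -0.002
grip_force: 0.4
```

```bash
python3 - <<'E'
from h import *
show();arc(11,40,4)
E
```

```text
19.2 stand [-66.2  24.3] z 52.3 rpy [ 3.141e+00 -1.000e-03  5.880e-01] F [ 0.9  0.3 -0.5] w -0.0
row offset [-0.01076 -0.00227  0.     ] twist z -0.0667
```

Request:
send_rows --offset '[[-0.0108,-0.0022,0],[-0.0108,-0.0022,0],[-0.0108,-0.0022,0],[-0.0108,-0.0022,0],[-0.0108,-0.0022,0],[-0.0108,-0.0022,0],[-0.0108,-0.0022,0],[-0.0108,-0.0022,0],[-0.0108,-0.0022,0],[-0.0108,-0.0022,0],[-0.0108,-0.0022,0],[-0.0108,-0.0022,0]]' --twist '[[0,0,-0.0667],[0,0,-0.0667],[0,0,-0.0667],[0,0,-0.0667],[0,0,-0.0667],[0,0,-0.0667],[0,0,-0.0667],[0,0,-0.0667],[0,0,-0.0667],[0,0,-0.0667],[0,0,-0.0667],[0,0,-0.0667]]'

```text
t: 20.4
position: [496.6, 83.2, 52.4]
orientation: [3.14, -0.0, 1.426]
force: [0.6, 1.2, -0.7]
gripper_width: 0.004
grip_force: 0.4
```

```bash
python3 - <<'E'
from h import *
show();arc(11,40,2);go(-5,-36,52,np.pi+Y)
E
```

```text
20.4 stand [-28.6 -27.8] z 52.4 rpy [ 3.14  -0.     1.426] F [ 0.6  1.2 -0.7] w 0.0
row offset [-0.00535 -0.00121  0.     ] twist z -0.0333
offset [-0.05   -0.0023  0.0007] twist [ 0.0013 -0.0003 -0.2758]
```

Request:
send_rows --offset '[[-0.0054,-0.0012,0],[-0.0054,-0.0012,0],[-0.0054,-0.0012,0],[-0.0054,-0.0012,0],[-0.0054,-0.0012,0],[-0.0054,-0.0012,0],[-0.0054,-0.0012,0],[0,0,0]]' --twist '[[0,0,-0.0333],[0,0,-0.0333],[0,0,-0.0333],[0,0,-0.0333],[0,0,-0.0333],[0,0,-0.0333],[0,0,-0.0333],[0,0,0]]'

```text
t: 21.2
position: [491.4, 64.4, 52.2]
orientation: [3.141, 0.0, 1.667]
force: [-0.3, 0.3, -0.0]
gripper_width: -0.003
grip_force: 0.0
```

Request:
send_rows --offset '[[-0.002,0,0],[-0.002,0,0],[-0.002,0,0],[0,0,0]]' --twist '[[0,0,-0.02],[0,0,-0.02],[0,0,0],[0,0,0]]'

```text
t: 21.6
position: [491.6, 61.5, 51.9]
orientation: [-3.141, -0.0, 1.708]
force: [-0.2, 0.7, -0.7]
gripper_width: 0.007
grip_force: 0.2
```

```bash
python3 - <<'E'
from h import *
show();read_camera("top");show()
E
```

```text
21.6 stand [ -7.9 -35.9] z 51.9 rpy [-3.141 -0.     1.708] F [-0.2  0.7 -0.7] w 0.01
21.65 stand [ -7.9 -35.8] z 51.9 rpy [ 3.142 -0.     1.708] F [ 0.2 -0.4  0.7] w 0.01
```

Nominal end contact is at tool sx of about -5, so I'll creep forward watching the force.

Request:
send_rows --offset '[[-0.002,0,0],[-0.002,0,0],[-0.002,0,0],[0,0,0],[0,0,0]]' --twist '[[0,0,0],[0,0,0],[0,0,0],[0,0,0],[0,0,0]]'

```text
t: 22.15
position: [491.8, 59.3, 51.9]
orientation: [-3.141, -0.001, 1.708]
force: [-1.3, 5.8, 0.4]
gripper_width: -0.002
grip_force: 2.7
```

Request:
send_rows --offset '[[-0.002,0,0],[0,0,0],[0,0,0]]' --twist '[[0,0,0],[0,0,0],[0,0,0]]'

```text
t: 22.45
position: [491.8, 59.0, 51.9]
orientation: [-3.141, -0.002, 1.708]
force: [-1.4, 9.0, 1.0]
gripper_width: 0.003
grip_force: 4.6
```

```bash
python3 - <<'E'
from h import *
show();read_camera("top");show()
E
```

```text
22.45 stand [ -5.4 -36. ] z 51.9 rpy [-3.141e+00 -2.000e-03  1.708e+00] F [-1.4  9.   1. ] w 0.0
22.5 stand [ -5.4 -36. ] z 51.9 rpy [-3.141e+00 -2.000e-03  1.708e+00] F [-0.8  9.3  0. ] w 0.0
```

The stop is against its end: the force rose to 9 N at the expected position. I'll back off, lift away and check.

Request:
send_rows --offset '[[0.006,0,0],[0.02,0,0],[0.02,0,0],[0,0,-0.06],[0,0,-0.08],[0,0,-0.08],[0.05,0,0],[0.06,0,0],[0.06,0,0],[0.06,0,0],[0.06,0,0],[0.06,0,0]]' --twist '[[0,0,0],[0,0,0],[0,0,0],[0,0,0],[0,0,0],[0,0,0],[0,0,0],[0,0,0],[0,0,0],[0,0,0],[0,0,0],[0,0,0]]'

```text
t: 23.7
position: [464.3, 255.4, 162.0]
orientation: [3.141, 0.0, 1.709]
force: [-0.2, -0.6, -0.2]
gripper_width: -0.004
grip_force: 0.0
```

Request:
send_rows --offset '[[0.05,0,0],[0.05,0,0],[0,0,0],[0,0,0]]' --twist '[[0,0,0],[0,0,0],[0,0,0],[0,0,0]]'

```text
t: 24.1
position: [457.6, 303.7, 161.8]
orientation: [-3.141, 0.0, 1.71]
force: [-1.1, -0.6, -0.4]
gripper_width: -0.002
grip_force: 0.0
```

```bash
python3 - <<'E'
from h import *
show();o=[]
for n,(r0,r1,c0,c1) in {"top":(170,255,185,285),"scene":(205,290,220,320)}.items():
    p,d=read_camera(n);p=p[...,::-1]; cv2.imwrite(f"pics/{n}7.png",p)
    o.append(cv2.resize(p[r0:r1,c0:c1],None,fx=4,fy=4,interpolation=cv2.INTER_CUBIC))
    a=cv2.imread(f"pics/{n}0.png");
cv2.imwrite("pics/c7.png",np.hstack(o))
m=camera_model("top");E=np.linalg.inv(m["extrinsics"]);im=cv2.imread("pics/top7.png");xs=np.arange(0,130,2.)
def px(P): q=m["mtx"]@(E@np.r_[P,1])[:3];return q[:2]/q[2]
for sy in(-18,18):
    q=np.array([px(np.r_[W(x,sy),41]) for x in xs],np.float32);v=cv2.remap(im,q[None,:,0],q[None,:,1],cv2.INTER_LINEAR)[0][:,1]
    print(sy,[(int(x),int(b)) for x,b in zip(xs,v) if x<30 or x>106])
E
```

```text
24.1 stand [-252.5  -34.8] z 161.8 rpy [-3.141  0.     1.71 ] F [-1.1 -0.6 -0.4] w -0.0
-18 [(0, 220), (2, 201), (4, 180), (6, 184), (8, 188), (10, 192), (12, 195), (14, 174), (16, 101), (18, 155), (20, 216), (22, 195), (24, 181), (26, 174), (28, 171), (108, 168), (110, 159), (112, 142), (114, 122), (116, 106), (118, 100), (120, 129), (122, 168), (124, 167), (126, 166), (128, 165)]
18 [(0, 222), (2, 207), (4, 176), (6, 178), (8, 184), (10, 184), (12, 190), (14, 199), (16, 189), (18, 197), (20, 219), (22, 192), (24, 164), (26, 169), (28, 172), (108, 170), (110, 172), (112, 149), (114, 125), (116, 107), (118, 108), (120, 115), (122, 148), (124, 162), (126, 164), (128, 164)]
```

View pics/c7.png

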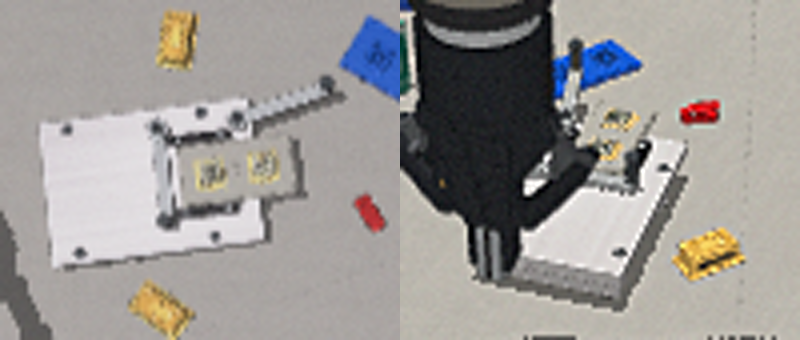

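The left half shows the front stop swung out beside the track, with its pin at (328,83). The board, its front at about (300,165), sits flat and still overhangs by about 29 mm. The back stop lies straight across against the rails' rear ends, from (158,128) to (165,220), and the other things are where they were. Handing in.

```bash
python3 -c "
from workcell import *
print(job_done())"
```

```text
the job is handed in; nothing more can be done
None
```

The job is handed in after about 24 s on the robot's clock: the front stop is swung clear beside the track, the board lies flat with about 29 mm over the ledge, and the back stop is across the track against the rails' rear ends; the judged result was not shown.

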